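Start and close the screw cap of the sample bottle

ROBOT

A 6-joint arm with a two-finger parallel gripper is mounted at the origin on a cart in front of the work surface, level with it; the furniture and walls round the work are solid. World frame = base frame: x ahead of the robot, y to its left, z up, the work surface at z = 0. Lengths are in mm, angles in rad, forces in N, time in s.
With the tool pointing down it reaches from about 375 to 925 mm from the base axis. Payload 5.7 kg.
Tool frame: the origin (TCP) lies midway between the tips of the shut fingers; the grasp point (between the pads) lies 19 mm behind it; z points along the fingers, y is the line along which they close (so a half turn about z gives the same grasp; the last joint's range is limited). The gripper opens to 88 mm and grips with 3 to 60 N. Pads are 20 mm wide; open, the fingers measure 115 mm over their backs; the gripper's body (75 mm by 178 mm) begins 61 mm behind the grasp point.
Start: joints at [-1.279, 0.359, 1.51, -0, 1.272, -0.115], TCP at [237.385, -551.008, 222.623] pointing down, gripper open.
Joint ranges: [-2.97, 2.97], [-1.01, 2.36], [0.21, 2.38], [-0.96, 4.11], [0.2, 2.71], [-2.98, 2.98]. Speed limits (rad/s): [2.39, 2.39, 3.14, 3.14, 3.14, 3.14].

INTERFACE

Orientations are given as a rotation vector (axis times angle).
In Python, from station import robot, read_camera gives the robot as it stands.
- The arm moves only by the tool move_arm, never from a script. Its argument "increments" is a list of rows, each an object of numbers: "dx", "dy", "dz": the shift along the tool's x, y, z each as a share of 50 cm, from -1 to 1; "turn": the turn about the tool's z as a share of 120 degrees, from -1 to 1; "gripper": the opening, from -1 (shut) to 1 (fully open). A call has 1 to 8 rows; each row is the pose to reach, as a shift and turn from the pose commanded when the call began, along the tool's axes at that moment; what a row does not reach only later rows make up. A row lasts 1/10 s, in which the tool goes at most 50 mm and 8.59 degrees, less where a joint would pass 70% of its speed; a pose out of reach is approached as far as the arm can. A call with a number of a shift or a turn outside -1 to 1 is refused whole. A call with a gripper value outside its range is refused whole. The fingers move at their own pace and stop on an object; "force" is the grip in N (left out, the last holds). Time passes only in rows, so rows that repeat a pose let the fingers close. It gives the time, the measured TCP pose, the force, the opening and the grip force at its end, in the units of the state.
- robot.get_obs(): the state, without advancing time (a new reading comes with each control period).
- read_camera(name): name is "side" or "top" or "wrist"; returns a dict with "img" (480x640x3 uint8, blue, green, red), "depth" (480x640 float32, mm along the optical axis (not along the pixel's ray), 0 where there is no reading), "mtx" (3x3 intrinsics, pixels), "camera_from_world" (4x4, takes a point from world to camera coordinates); the wrist camera has in their place "mount" (4x4, takes a point from camera to tool coordinates, whose origin is the TCP and whose axes are the flange's). Camera axes: x right, y down, z forward; pixel columns grow to the right and rows downward; lengths in mm; the calibration is good to about 2 mm. A picture is of the moment at which its call begins: read the wrist's pose just before it.
- robot.finish_job(): hands the job in; it is judged then, once.
The state is a dict: "time": time; "joint_pos": joint angles; "joint_velocities": joint speeds; "joint_efforts": joint torques, N m; "tool_pos": TCP position; "ee_rot": TCP orientation; "wrist_force": force on the tool from outside, world axes, zero at the start; "moment": the same for the moment, N m; "opening": finger opening in mm; "grip_force": force on a finger pad.
Only numpy, scipy, OpenCV 4.12 (cv2) and the standard library are available. Lean on these libraries where they do the work, as an engineer would, in place of code of your own. Each camera call takes 0.05 s, during which the arm holds its last target. There are 200 camera calls.

TASK

The blue cap has only been set loosely on the white bottle and its thread has not started. Without lifting it off, turn the cap backward (counter-clockwise seen from above) until it drops into the thread, only then turn it forward (clockwise) until it stops fully home with its white line at the bottle's red line, and let go. Do not touch the amber bottle with the green cap.

Things in the scene. Friction and masses are not known exactly. Their poses are not given: they have to be found in the camera images.
- cap_center (a point): Centre of the loose blue screw cap (ribbed, 51 mm across, 24 mm high, 30 g), half-way up its axis; x axis towards its white line, z up. Grip it across the diameter. Its angle (its x yaw minus bottle_mark's x yaw, counter-clockwise +) is 22 to 42 deg at the start, its lugs lying on level crests; 0 deg when home (hard stop at -2). It is 10.6 mm higher at the start than when home.
- cap_mark (a point): Outer end of the white line on the cap's top, 24 mm from the axis, 12 mm above cap_center. Turned backward (angle grows), the lugs clear the crests at 59 deg, where the cap can drop 7 mm (held in a gripper it must be lowered or pressed lightly); hard stop at 97 deg, so 70 to 85 is a good place. Then forward it screws down 2.9 mm per rad, about 4 mm to the stop; play 1.5 mm up, 1 mm sideways.
- bottle_mark (a point): Red line on the shoulder of the white bottle: 30 mm from its upright axis (which is the cap's) along x, 78 mm above the worktop; x points outward, z up. cap_center is 34.4 mm above this point when home, 45 mm at the start. Bottle 66 mm across, fixed in a black collar 80 mm across, 36 mm high, on a grey plate 110 x 110 x 8 mm; the shoulder lies level under the cap.
- amber_closed: A like bottle of amber glass with a green cap, already closed, fixed in a like holder; origin at the centre of the holder's underside on the worktop, 124 mm high in all. Not to be touched.
Not all that is in view belongs to the job. What is meant by the part that bears cap_center is not black, and is the larger of those in its own colour.

How it is judged:
By the outcome, as a careful person would: the job done as asked, in the order asked, and still so for the second after the job is handed in, with the robot touching nothing.
It also fails if it takes over 42 s, if anything falls off the work surface, if the arm or the gripper's body presses on something with over 40 N, if the wrist force passes 120 N, or if a joint passes its speed limit or range.

## Working session

There is one attempt and no reset: what is moved stays moved. The work goes in short steps, Python scripts to look and compute and a tool call to move; the robot and the scene stay as the last step left them, time stands still between calls to the robot, and variables do not carry over. Pictures are saved under pics/ and viewed, at most 10 in all, crops included, and the job is handed in when it is done.

Besides the shell and the picture viewer there is one more tool, called after "Emit:" as name([rows], argument=value, ...), one row to a line, values as JSON. move_arm: Moves the arm, as the interface text tells. Shift numbers are shares of 50 cm and turn numbers shares of 120 degrees, none past 1 either way. Its arguments: {"type":"object","properties":{"increments":{"type":"array"},"force":{"type":"number"}},"required":["increments"]}

```bash
mkdir -p pics
cat > h.py <<'E'
import numpy as np,cv2
from scipy.spatial.transform import Rotation as R
from station import robot,read_camera
def save(n,d,crop=None,s=1):
    im=d['img']
    if crop: im=im[crop[1]:crop[3],crop[0]:crop[2]]
    cv2.imwrite('pics/'+n+'.png',cv2.resize(im,None,fx=s,fy=s,interpolation=cv2.INTER_CUBIC))
def load(cam):
    o=robot.get_obs(); d=read_camera(cam)
    if cam=='wrist':
        T=np.eye(4);T[:3,:3]=R.from_rotvec(o['ee_rot']).as_matrix();T[:3,3]=o['tool_pos']
        d['W']=T@d['mount']
    else: d['W']=np.linalg.inv(d['camera_from_world'])
    return d
def cloud(d):
    v,u=np.mgrid[:480,:640];z=d['depth'];K=d['mtx']
    P=np.stack([(u-K[0,2])/K[0,0]*z,(v-K[1,2])/K[1,1]*z,z],-1)
    return P@d['W'][:3,:3].T+d['W'][:3,3]
E
python3 - <<'E'
from h import *
o=robot.get_obs();print({k:np.round(v,3) for k,v in o.items()})
for c in ['top','side']:
    d=load(c);save(c,d);P=cloud(d);np.save(c+'.npy',P);cv2.imwrite(c+'raw.png',d['img'])
    hsv=cv2.cvtColor(d['img'],cv2.COLOR_BGR2HSV)
    for n,lo,hi in [('blue',(95,90,40),(130,255,255)),('green',(40,80,40),(90,255,255)),('red',(0,130,60),(8,255,255))]:
        m=cv2.inRange(hsv,lo,hi);k,l,s,ce=cv2.connectedComponentsWithStats(m)
        for i in range(1,k):
            if s[i,4]>12:
                q=P[(l==i)&(d['depth']>0)];print(c,n,s[i],ce[i].round(),np.median(q,0).round(),np.percentile(q,98,axis=0).round(),np.percentile(q,2,axis=0).round())
E
```

```text
{'time': np.float64(0.0), 'joint_pos': array([-1.279,  0.359,  1.511, -0.   ,  1.272, -0.115]), 'joint_velocities': array([-0.001,  0.001,  0.   ,  0.001, -0.001, -0.   ]), 'joint_efforts': array([ 2.0000e-03, -5.1537e+01, -2.7073e+01,  6.8000e-02,  3.5000e-02,
       -0.0000e+00]), 'tool_pos': array([ 237.181, -550.372,  221.81 ]), 'ee_rot': array([-3.075, -0.634,  0.   ]), 'wrist_force': array([ 0.002, -0.618, -0.652]), 'moment': array([-0.031, -0.01 ,  0.058]), 'grip_force': np.float64(0.0), 'opening': np.float64(87.488)}
top blue [ 13 127  13  12 110] [ 19. 132.] [700. 498.  48.] [708. 507.  51.] [691. 490.  44.]
top blue [216 129   8   4  16] [220. 130.] [703. 171.  22.] [706. 177.  29.] [700. 169.  13.]
top blue [193 135  21  15  48] [203. 142.] [686. 201.  14.] [696. 217.  21.] [676. 185.   5.]
top blue [ 389  179   36   37 1006] [407. 196.] [ 557. -119.  135.] [581. -95. 138.] [ 533. -142.  116.]
top blue [365 275  23  24 385] [376. 286.] [440. -79.  17.] [455. -64.  21.] [423. -96.   2.]
top blue [597 368   7  60 174] [600. 398.] [ 242. -484. -143.] [ 297. -477. -133.] [ 198
[... 6596 characters left out ...]
[597 322   8   6  18] [601. 324.] [ 13. 115.   7.] [ 19. 116.  10.] [  9. 112.   2.]
side green [ 81 449  20  19 277] [ 90. 458.] [663. 472.  46.] [672. 480.  48.] [656. 463.  39.]
side green [ 95 465  11  13  34] [100. 472.] [654. 476.  27.] [658. 480.  30.] [652. 468.  24.]
side red [275  72   6   4  13] [278.  73.] [ 786. -995.  258.] [ 791. -911.  267.] [  768. -1010.   251.]
side red [250  75  27  47 582] [263.  93.] [ 820. -896.  208.] [ 846. -827.  266.] [ 782. -952.  103.]
side red [286  76  21  51 566] [295. 106.] [  735. -1076.   123.] [ 764. -981.  226.] [  700. -1099.    44.]
side red [278  80   8  42 151] [280. 104.] [ 785. -996.  140.] [ 792. -904.  232.] [  756. -1017.    77.]
```

Run:
```python
import cv2
im=cv2.imread('topraw.png')
cv2.imwrite('pics/topcrop.png',cv2.resize(im[110:320,170:470],None,fx=2.6,fy=2.6,interpolation=cv2.INTER_CUBIC))
```

```text
(no output)
```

View pics/topcrop.png

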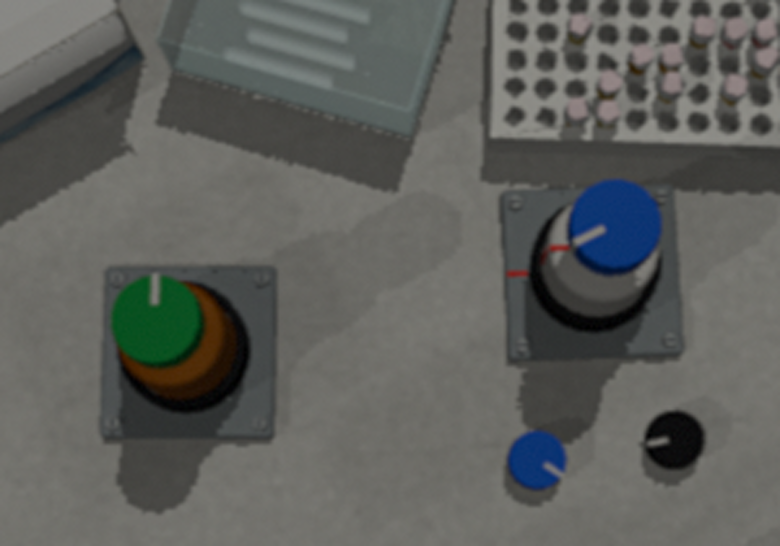

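View pics/side.png

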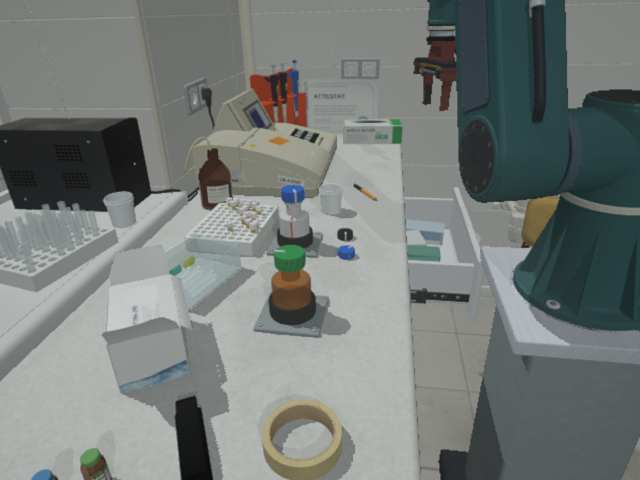

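The large blue cap at top-view pixel (407,196) sits on the white bottle, with its top at z≈135, which matches the start height. The other candidates are a smaller blue cap lying on the bench at (376,286) and a black one at (430,279). The large one is meant, because it is the larger of the two blue caps and isn't black. In the enlarged crop its white line points left and slightly down, and the red line points left. I'll move above it.

Emit:
move_arm([
  {"dx": 0.93,"dy": -0.54,"dz": -0.08,"gripper": 1},
  {"dx": 0.93,"dy": -0.54,"dz": -0.08},
  {"dx": 0.93,"dy": -0.54,"dz": -0.08},
  {"dx": 0.93,"dy": -0.54,"dz": -0.08},
  {"dx": 0.93,"dy": -0.54,"dz": -0.08},
  {"dx": 0.93,"dy": -0.54,"dz": -0.08},
  {"dx": 0.93,"dy": -0.54,"dz": -0.08},
  {"dx": 0.93,"dy": -0.54,"dz": -0.08},
])

```text
validation failed for argument at $.in...
```

Run:
```python
from h import *
o=robot.get_obs();print(o['time'],o['tool_pos'],o['ee_rot'])
```

```text
0.1 [ 237.19410668 -550.41288016  221.89258597] [-3.07516832e+00 -6.34270797e-01  2.53868150e-04]
```

Emit:
move_arm([
  {"dx": 0.93,"dy": -0.54,"dz": -0.08,"turn": 0,"gripper": 1},
  {"dx": 0.93,"dy": -0.54,"dz": -0.08,"turn": 0,"gripper": 1},
  {"dx": 0.93,"dy": -0.54,"dz": -0.08,"turn": 0,"gripper": 1},
  {"dx": 0.93,"dy": -0.54,"dz": -0.08,"turn": 0,"gripper": 1},
  {"dx": 0.93,"dy": -0.54,"dz": -0.08,"turn": 0,"gripper": 1},
  {"dx": 0.93,"dy": -0.54,"dz": -0.08,"turn": 0,"gripper": 1},
  {"dx": 0.93,"dy": -0.54,"dz": -0.08,"turn": 0,"gripper": 1},
  {"dx": 0.93,"dy": -0.54,"dz": -0.08,"turn": 0,"gripper": 1},
])

```text
time: 0.9
tool_pos: [475.6, -228.6, 252.3]
ee_rot: [-3.077, -0.634, 0.0]
wrist_force: [0.4, -0.5, 0.5]
opening: 87.9
grip_force: 0.0
```

Emit:
move_arm([
  {"dx": 0.236,"dy": -0.137,"dz": -0.02,"turn": 0,"gripper": 1},
  {"dx": 0.236,"dy": -0.137,"dz": -0.02,"turn": 0,"gripper": 1},
  {"dx": 0.236,"dy": -0.137,"dz": -0.02,"turn": 0,"gripper": 1},
  {"dx": 0.236,"dy": -0.137,"dz": -0.02,"turn": 0,"gripper": 1},
  {"dx": 0.236,"dy": -0.137,"dz": -0.02,"turn": 0,"gripper": 1},
])

```text
time: 1.4
tool_pos: [556.1, -120.3, 261.8]
ee_rot: [-3.076, -0.638, 0.002]
wrist_force: [0.9, -0.1, 0.7]
opening: 87.4
grip_force: 0.0
```

```bash
cat > look.py <<'E'
from h import *
import sys
n=sys.argv[1]
d=load('wrist');P=cloud(d);save(n,d);o=robot.get_obs();print(o['time'],o['tool_pos'].round(1),o['ee_rot'].round(4),o['joint_pos'].round(3),o['wrist_force'].round(1))
hsv=cv2.cvtColor(d['img'],cv2.COLOR_BGR2HSV)
np.savez('last.npz',P=P,hsv=hsv,dep=d['depth'])
m=cv2.inRange(hsv,(95,90,40),(130,255,255));k,l,s,ce=cv2.connectedComponentsWithStats(m)
for i in range(1,k):
    if s[i,4]>200:
        q=P[(l==i)&(d['depth']>0)];t=q[q[:,2]>np.percentile(q[:,2],90)-4]
        c,r=cv2.minEnclosingCircle(t[:,:2].astype(np.float32));print('blue',s[i],ce[i].round(),c,r,t[:,2].mean())
m=cv2.inRange(hsv,(0,100,50),(9,255,255))|cv2.inRange(hsv,(172,100,50),(180,255,255));k,l,s,ce=cv2.connectedComponentsWithStats(m)
for i in range(1,k):
    if s[i,4]>15:
        q=P[(l==i)&(d['depth']>0)];print('red',s[i],ce[i].round(),np.median(q,0).round(1),q.min(0).round(1),q.max(0).round(1))
E
python3 look.py w1
```

```text
1.45 [ 555.5 -121.1  261.8] [-3.0764e+00 -6.3560e-01  2.3000e-03] [-3.360e-01  2.810e-01  1.526e+00 -1.000e-03  1.336e+00  8.280e-01] [-0.5  0.5 -0.2]
blue [ 289  189   66   67 3352] [322. 222.] (557.2119140625, -117.56804656982422) 25.372108459472656 135.23733869406792
blue [233 259  34  33 845] [249. 275.] (438.91864013671875, -79.75186920166016) 18.02518653869629 17.1565286184687
red [589  18   5  10  20] [591.  23.] [ 804.7 -283.7   13.5] [ 802.1 -284.8   11.1] [ 810.2 -282.3   17.2]
red [607  76  15   5  23] [614.  78.] [ 771.7 -326.9   22.5] [ 771.  -330.6   15.5] [ 772.2 -322.2   29.9]
red [276 174  11   7  32] [281. 177.] [556.1 -70.9   9. ] [554.5 -76.7   7.1] [557.6 -65.1  10.2]
red [289 195  10   6  31] [293. 197.] [556.5 -90.3  78.6] [554.4 -94.4  76.5] [558.2 -86.4  80.8]
red [ 143  283   77   82 1973] [182. 328.] [546.8 -69.7 303.3] [543.  -74.  261.5] [550.  -63.5 323.1]
red [428 283  52  51 881] [451. 309.] [ 585.9 -160.1  288. ] [ 583.9 -165.3  262.1] [ 588.1 -156.3  305.3]
red [  0 342  11  13  85] [  4. 347.] [556.6 -39.6 345.6] [555.1 -40.9 343.5] [557.8 -38.2 348.4]
```

View pics/w1.png

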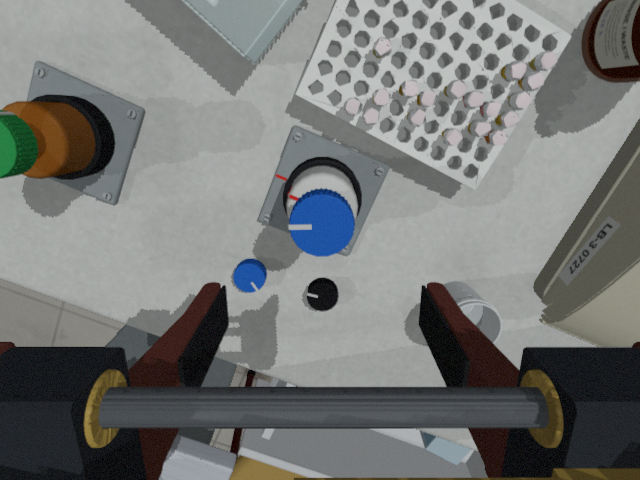

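The wrist view shows the blue cap at (322,222) with its white line towards (289,227), and the red marks at (281,177) and (293,197). The position agrees with the top view and the heights are right (135 and 78 mm). Next I measure the cap angle.

```bash
cat > ang.py <<'E'
import numpy as np,sys
L=np.load('last.npz');P,h,d=L['P'],L['hsv'],L['dep']
zt=float(sys.argv[1]);c=np.array([float(sys.argv[2]),float(sys.argv[3])])
r=np.hypot(P[...,0]-c[0],P[...,1]-c[1])
m=(d>0)&(abs(P[...,2]-zt)<5)&(r<25)&(h[...,1]<90)
q=P[m][:,:2];v=q[np.hypot(*(q-c).T)>10].mean(0)-c
print('white',m.sum(),v,'yaw',np.degrees(np.arctan2(v[1],v[0])))
u,s,vt=np.linalg.svd(q-q.mean(0));print('line yaw',np.degrees(np.arctan2(vt[0,1],vt[0,0]))%180)
E
python3 ang.py 135 557.2 -117.8
```

```text
white 147 [-8.78170643 13.79083146] yaw 122.48811202672474
line yaw 67.44769552208949
```

Emit:
move_arm([
  {"dx": 0.005,"dy": -0.004,"dz": 0.1,"turn": 0,"gripper": 1},
  {"dx": 0.005,"dy": -0.004,"dz": 0.2,"turn": 0,"gripper": 1},
  {"dx": 0.005,"dy": -0.004,"dz": 0.26,"turn": 0,"gripper": 1},
  {"dx": 0.005,"dy": -0.004,"dz": 0.3,"turn": 0,"gripper": 1},
  {"dx": 0.005,"dy": -0.004,"dz": 0.314,"turn": 0,"gripper": 1},
  {"dx": 0.005,"dy": -0.004,"dz": 0.314,"turn": 0,"gripper": 1},
])

```text
time: 2.05
tool_pos: [556.5, -119.0, 104.6]
ee_rot: [-3.076, -0.632, 0.003]
wrist_force: [-0.3, -0.9, -0.1]
opening: 87.7
grip_force: 0.0
```

```bash
python3 look.py w2;python3 ang.py 135 557.2 -117.8
```

```text
2.1 [ 557.5 -119.1  105.7] [-3.0772e+00 -6.3240e-01  2.0000e-04] [-0.332  0.446  1.702 -0.     0.994  0.834] [ 0.2 -0.5  0.2]
blue [  257   257   130   131 13190] [323. 325.] (558.7987060546875, -116.4093246459961) 26.587432861328125 135.28268102252437
blue [ 203  333   38   51 1075] [224. 360.] (476.4254150390625, -81.2232666015625) 55.248268127441406 24.927543005773924
red [250 209  17  10  78] [258. 214.] [556.5 -70.5   8.8] [554.8 -76.5   7.5] [558.  -64.6  10.5]
red [262 231  12  25  45] [267. 244.] [555.3 -84.2  41.6] [541.2 -84.6  21.7] [558.4 -83.2  71.9]
red [265 256  23  13 137] [276. 262.] [556.8 -91.5  78.5] [554.7 -98.   75. ] [558.4 -86.   80. ]
red [ 142  283   79   82 2013] [183. 328.] [547.4 -68.5 146.2] [544.  -72.8 104.6] [549.8 -62.3 166.1]
red [427 283  62  60 952] [452. 310.] [ 586.2 -159.   132.1] [ 583.8 -164.6  104.8] [ 588.6 -155.3  153.6]
red [  0 342  13  13 104] [  4. 346.] [557.3 -38.6 188.1] [555.8 -39.6 186.1] [558.8 -36.2 190.8]
red [139 429   8   4  19] [142. 430.] [546.1 -73.6 187.8] [544.2 -74.2 185.8] [548.6 -73.1 190.3]
white 497 [-7.15378119 12.77449006] yaw 119.24905425613088
line yaw 100.79295225480664
```

View pics/w2.png

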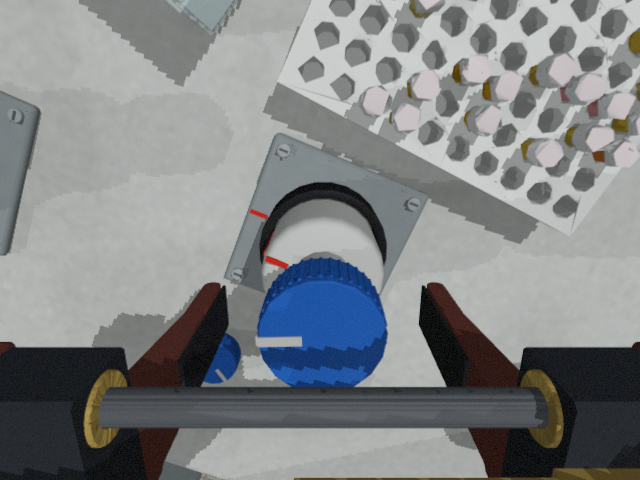

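The cap sits between the open fingers at (322,325), with the white line from (302,341) to (257,342). I'll get its yaw by intersecting the pixel rays with the top plane.

```bash
cat > ray.py <<'E'
from h import *
def ray(d,uv,z):
    K=d['mtx'];v=d['W'][:3,:3]@np.array([(uv[0]-K[0,2])/K[0,0],(uv[1]-K[1,2])/K[1,1],1]);o=d['W'][:3,3]
    return o+v*(z-o[2])/v[2]
E
python3 - <<'E'
from ray import *
d=load('wrist');a=ray(d,(302,341),135);b=ray(d,(257,342.5),135);v=b-a;print(a,b,np.degrees(np.arctan2(v[1],v[0])))
a=ray(d,(287,266),78);b=ray(d,(266,259),78);v=b-a;print(a,b,np.degrees(np.arctan2(v[1],v[0])))
E
```

```text
[ 553.70966676 -110.97930001  135.        ] [546.25700387 -95.26163346 135.        ] 115.36835979467136
[557.42888675 -97.96359311  78.        ] [556.76339368 -86.6173357   78.        ] 93.35672882853463
```

Emit:
move_arm([
  {"dx": 0,"dy": 0,"dz": 0,"turn": 0,"gripper": -1},
  {"dx": 0,"dy": 0,"dz": 0,"turn": 0,"gripper": -1},
  {"dx": 0,"dy": 0,"dz": 0,"turn": 0,"gripper": -1},
  {"dx": 0,"dy": 0,"dz": 0,"turn": 0,"gripper": -1},
  {"dx": 0,"dy": 0,"dz": 0,"turn": 0,"gripper": -1},
  {"dx": 0,"dy": 0,"dz": 0,"turn": 0,"gripper": -1},
], force=20)

```text
time: 2.75
tool_pos: [557.8, -118.1, 105.4]
ee_rot: [-3.077, -0.635, -0.0]
wrist_force: [-0.0, 0.0, 2.1]
opening: 48.6
grip_force: 20.0
```

Emit:
move_arm([
  {"dx": 0,"dy": 0,"dz": 0,"turn": -0.05,"gripper": -1},
  {"dx": 0,"dy": 0,"dz": 0,"turn": -0.11,"gripper": -1},
  {"dx": 0,"dy": 0,"dz": 0,"turn": -0.17,"gripper": -1},
  {"dx": 0,"dy": 0,"dz": 0,"turn": -0.23,"gripper": -1},
  {"dx": 0,"dy": 0,"dz": 0,"turn": -0.29,"gripper": -1},
  {"dx": 0,"dy": 0,"dz": 0,"turn": -0.35,"gripper": -1},
  {"dx": 0,"dy": 0,"dz": 0,"turn": -0.4,"gripper": -1},
  {"dx": 0,"dy": 0,"dz": 0,"turn": -0.44,"gripper": -1},
])

```text
time: 3.55
tool_pos: [557.6, -118.0, 105.2]
ee_rot: [-2.469, -1.941, 0.0]
wrist_force: [0.5, 0.6, -0.2]
opening: 48.6
grip_force: 20.0
```

```bash
python3 look.py w3
```

```text
3.6 [ 557.6 -118.   105.2] [-2.4659e+00 -1.9458e+00  4.0000e-04] [-0.33   0.447  1.702  0.     0.993 -0.095] [-0.2  0.2 -0.8]
blue [ 109  202   62   55 2532] [140. 228.] (438.9834899902344, -79.31546783447266) 18.349544525146484 17.253523607931587
blue [  259   260   129   128 12894] [325. 326.] (557.7817993164062, -115.12628936767578) 27.09601593017578 135.1145411837256
red [300 166   9  18  82] [304. 175.] [556.  -70.6   8.6] [554.4 -76.5   7.1] [557.5 -64.7  10.9]
red [303 204   8  16  81] [307. 212.] [556.3 -84.1  57.4] [554.3 -85.2  33.9] [557.9 -83.7  72.4]
red [304 225  11  23 130] [309. 236.] [556.4 -91.6  78.5] [554.7 -97.9  75.5] [557.9 -85.9  80.1]
red [ 210  283   54  104 2407] [235. 337.] [531.3 -99.3 152.3] [ 458.6 -174.8   13.6] [535.5 -97.1 176.5]
red [ 383  283   55  104 2580] [412. 340.] [ 588.8 -113.4  154.3] [ 583.3 -122.1  104.9] [ 595.5 -111.5  176.9]
red [  0 342   8   9  51] [  3. 345.] [493.8 -68.4 188.9] [492.  -69.1 187.1] [495.4 -67.7 190.3]
red [622 342  18  45 544] [633. 368.] [ 634.5 -109.3  188.2] [ 632.6 -115.7  185.4] [ 636.8 -102.5  191.5]
red [  1 
[... 516 characters left out ...]
   9   9  26] [ 20. 436.] [489.  -90.8 191.7] [488.2 -92.6 189.7] [490.6 -89.3 193.7]
red [ 30 433  11  12  30] [ 35. 437.] [488.1 -94.8 187.9] [486.9 -98.2 186.4] [489.1 -92.7 189.1]
red [219 435  18   9  41] [228. 440.] [ 532.  -113.1  181.4] [ 530.1 -120.5  174.1] [ 533.7 -105.7  189.2]
red [ 16 445  18  16  73] [ 26. 453.] [488.  -96.2 191.6] [486.5 -99.5 188.9] [489.8 -92.8 193.9]
red [221 449   9   9  17] [225. 453.] [ 531.7 -113.3  185.2] [ 530.8 -117.6  182. ] [ 532.7 -111.   189. ]
red [ 33 464   5   9  17] [ 35. 468.] [ 486.6 -101.8  190.4] [ 485.5 -103.5  189.4] [ 488.1 -100.3  191.4]
red [  0 469   6  11  17] [  3. 474.] [488.4 -95.  198.4] [487.1 -96.7 197.4] [489.4 -93.9 199.5]
```

View pics/w3.png

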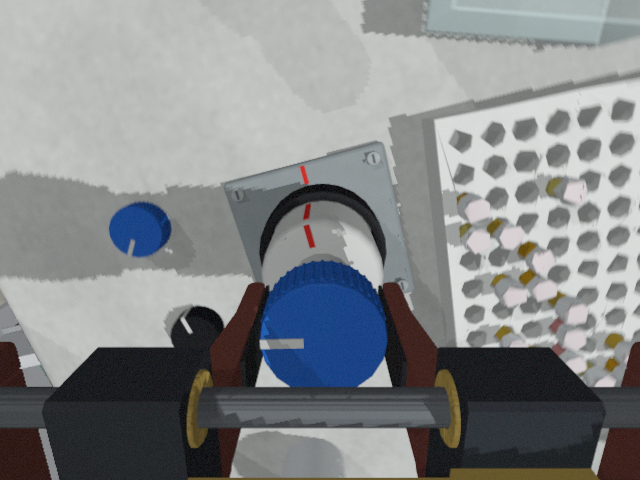

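The cap has turned with the gripper: its white line now runs (303,344) to (260,345), about 77° from the red line. Next I lower it into the thread.

Emit:
move_arm([
  {"dx": 0,"dy": 0,"dz": 0.004,"turn": 0,"gripper": -1},
  {"dx": 0,"dy": 0,"dz": 0.008,"turn": 0,"gripper": -1},
  {"dx": 0,"dy": 0,"dz": 0.012,"turn": 0,"gripper": -1},
  {"dx": 0,"dy": 0,"dz": 0.014,"turn": 0,"gripper": -1},
  {"dx": 0,"dy": 0,"dz": 0.014,"turn": 0,"gripper": -1},
])

```text
time: 4.1
tool_pos: [557.7, -118.1, 98.6]
ee_rot: [-2.474, -1.936, 0.0]
wrist_force: [-0.8, 0.9, 3.3]
opening: 49.0
grip_force: 20.0
```

It dropped about 7 mm with only about 3 N of force, so it's in the thread. Now I turn it forward, following the pitch.

Emit:
move_arm([
  {"dx": 0,"dy": 0,"dz": 0.001,"turn": 0.065,"gripper": -1},
  {"dx": 0,"dy": 0,"dz": 0.002,"turn": 0.13,"gripper": -1},
  {"dx": 0,"dy": 0,"dz": 0.003,"turn": 0.195,"gripper": -1},
  {"dx": 0,"dy": 0,"dz": 0.0036,"turn": 0.26,"gripper": -1},
  {"dx": 0,"dy": 0,"dz": 0.0043,"turn": 0.325,"gripper": -1},
  {"dx": 0,"dy": 0,"dz": 0.005,"turn": 0.39,"gripper": -1},
  {"dx": 0,"dy": 0,"dz": 0.0056,"turn": 0.455,"gripper": -1},
  {"dx": 0,"dy": 0,"dz": 0.0063,"turn": 0.52,"gripper": -1},
])

```text
time: 4.9
tool_pos: [558.3, -118.4, 95.5]
ee_rot: [3.12, 0.365, 0.002]
wrist_force: [0.2, -0.2, 2.1]
opening: 48.9
grip_force: 20.0
```

```bash
python3 look.py w4 | head -3
python3 - <<'E'
from h import *
o=robot.get_obs();print(o['moment'],o['wrist_force'],o['joint_efforts'][5])
E
```

```text
4.95 [ 558.1 -118.3   95.4] [3.1212e+00 3.5490e-01 1.2000e-03] [-0.33   0.46   1.71   0.     0.97   1.014] [-0.4  0.3  1.9]
blue [  259   260   129   128 12935] [325. 327.] (560.26904296875, -116.65475463867188) 27.4188175201416 125.45309378081244
red [244 228  19   8  81] [253. 231.] [556.7 -70.4   8.5] [554.8 -76.6   6.8] [558.5 -64.3  10.3]
[ 0.05649177  0.05495613 -0.02743694] [-0.41863075  0.30806539  1.89520319] -0.6234842911362648
```

View pics/w4.png

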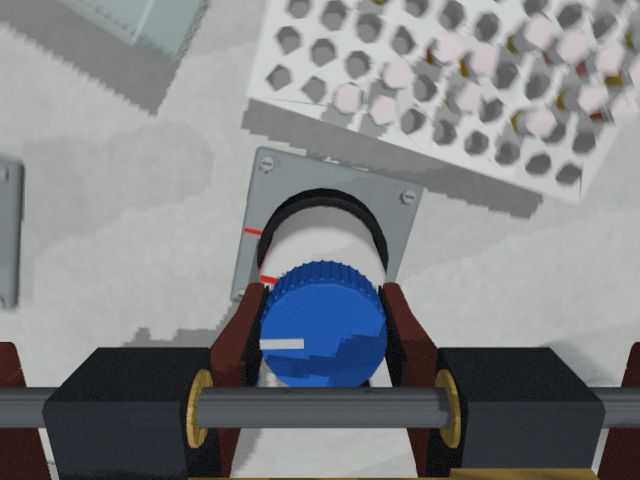

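The cap top is at z≈125.4 (home is 124.4), and the line is still about 13° short of the red mark. I'll do the rest slowly, watching the moment.

Emit:
move_arm([
  {"dx": 0,"dy": 0,"dz": 0.0005,"turn": 0.04,"gripper": -1},
  {"dx": 0,"dy": 0,"dz": 0.001,"turn": 0.08,"gripper": -1},
  {"dx": 0,"dy": 0,"dz": 0.0012,"turn": 0.1,"gripper": -1},
  {"dx": 0,"dy": 0,"dz": 0.0012,"turn": 0.1,"gripper": -1},
])

```text
time: 5.35
tool_pos: [558.2, -118.3, 94.8]
ee_rot: [3.141, 0.049, 0.001]
wrist_force: [0.1, -0.3, 2.7]
opening: 48.9
grip_force: 20.0
```

```bash
cat > c.py <<'E'
from h import *
import sys
d=load('wrist');save(sys.argv[1],d,(190,190,450,420),3);o=robot.get_obs();a=o['ee_rot'];print(o['tool_pos'],'yaw',2*np.degrees(np.arctan2(a[1],a[0])),o['moment'],o['wrist_force'])
E
python3 c.py w5
```

```text
[ 558.15612568 -118.25758761   94.84857648] yaw 1.8507883884771223 [-0.02287074 -0.095637   -0.03648919] [0.36057924 0.06074627 3.72722573]
```

View pics/w5.png

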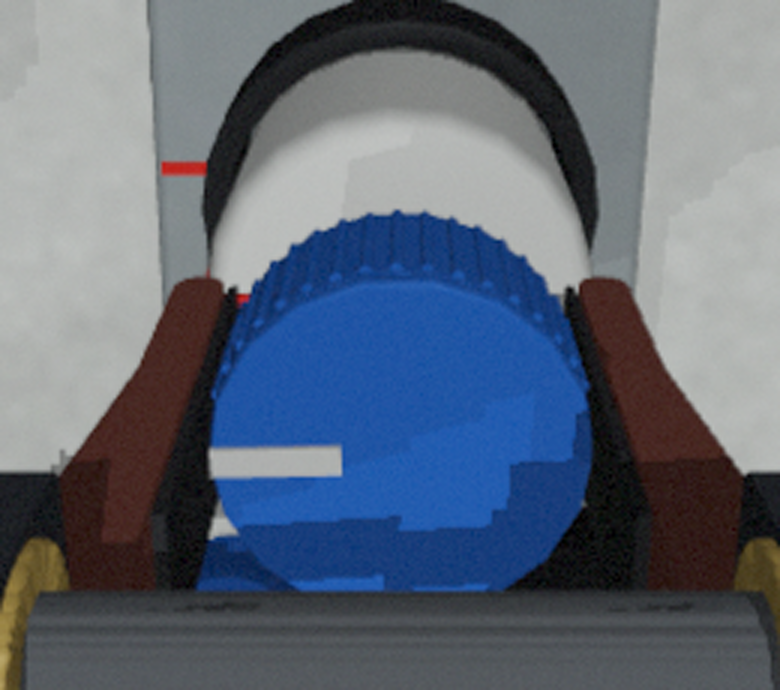

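The white line runs (209,462)–(342,460) in the crop and the red plate line lies nearly parallel at (162–207,168). I'll compute the remaining angle.

Run:
```python
from ray import *
d=load('wrist');y=lambda a,b:np.degrees(np.arctan2(*(b-a)[[1,0]]))
f=lambda u,v:(190+(u+.5)/3-.5,190+(v+.5)/3-.5)
a=ray(d,f(342,460),124.6);b=ray(d,f(209,462),124.6);print(a,b,y(a,b))
r=ray(d,f(240,299),78);s=ray(d,f(207,168),8);t=ray(d,f(162,168),8);print(r,s,t,y(s,t),y(r,t))
h=cv2.cvtColor(d['img'],cv2.COLOR_BGR2HSV)
m=(h[...,1]<60)&(h[...,2]>120);m[:335]=0;m[360:]=0;m[:,:258]=0;m[:,306:]=0
k,l,st,c=cv2.connectedComponentsWithStats(m.astype(np.uint8));i=1+st[1:,4].argmax();v,u=np.nonzero(l==i)
Q=np.array([ray(d,(x,z),124.6)[:2] for x,z in zip(u,v)]);w=np.linalg.svd(Q-Q.mean(0))[2][0];print(st[i],Q.mean(0),np.degrees(np.arctan2(w[1],w[0]))%180)
```

```text
[ 556.7350744  -109.95428025  124.6       ] [555.90383327 -92.89648749 124.6       ] 92.78986634798775
[557.17474949 -90.89498092  78.        ] [556.13710539 -74.56325937   8.        ] [555.81827784 -64.56770654   8.        ] 91.82694063784498 92.94946735828495
[260 339  44  10 428] [ 556.23341898 -101.41420272] 92.78680139217929
```

Emit:
move_arm([
  {"dx": 0,"dy": 0,"dz": 0.0003,"turn": 0.01,"gripper": -1},
  {"dx": 0,"dy": 0,"dz": 0.0004,"turn": 0.02,"gripper": -1},
  {"dx": 0,"dy": 0,"dz": 0.0004,"turn": 0.025,"gripper": -1},
  {"dx": 0,"dy": 0,"dz": 0.0004,"turn": 0.025,"gripper": -1},
])

```text
time: 5.85
tool_pos: [558.0, -118.2, 94.6]
ee_rot: [3.141, -0.036, 0.001]
wrist_force: [0.8, -0.3, 5.1]
opening: 48.8
grip_force: 20.0
```

```bash
python3 c.py w6
```

```text
[ 557.96746426 -118.23693508   94.56068625] yaw -1.2841734671852412 [-0.04885732 -0.07532809 -0.03253067] [ 0.94119813 -0.87344774  5.47983078]
```

Emit:
move_arm([
  {"dx": 0,"dy": 0,"dz": 0,"turn": 0.01,"gripper": -1},
  {"dx": 0,"dy": 0,"dz": 0,"turn": 0.015,"gripper": -1},
  {"dx": 0,"dy": 0,"dz": 0,"turn": 0.015,"gripper": -1},
])

```text
time: 6.2
tool_pos: [557.8, -118.2, 94.5]
ee_rot: [-3.14, 0.086, -0.0]
wrist_force: [0.3, -1.6, 4.9]
opening: 49.0
grip_force: 20.0
```

```bash
python3 c.py w7
```

```text
[ 557.76886398 -118.19505257   94.45114993] yaw -3.1239435296959814 [-0.0099923  -0.05606311  0.01826335] [ 0.32092072 -0.91623131  5.03723554]
```

```bash
cat > la.py <<'E'
from ray import *
d=load('wrist');h=cv2.cvtColor(d['img'],cv2.COLOR_BGR2HSV)
def fit(m,z):
    k,l,st,c=cv2.connectedComponentsWithStats(m.astype(np.uint8));i=1+st[1:,4].argmax();v,u=np.nonzero(l==i)
    Q=np.array([ray(d,(x,y),z)[:2] for x,y in zip(u,v)]);w=np.linalg.svd(Q-Q.mean(0))[2][0];print(st[i],Q.mean(0),np.degrees(np.arctan2(w[1],w[0]))%180)
m=(h[...,1]<60)&(h[...,2]>120);m[:333]=0;m[362:]=0;m[:,:259]=0;m[:,308:]=0;fit(m,124.4)
m=((h[...,0]<9)|(h[...,0]>172))&(h[...,1]>100);m[:225]=0;m[270:]=0;m[:,:225]=0;m[:,262:]=0;fit(m,8)
o=robot.get_obs();a=o['ee_rot'];print('yaw',2*np.degrees(np.arctan2(a[1],a[0])),o['moment'],o['joint_efforts'][5],o['tool_pos'])
E
python3 la.py
```

```text
[260 339  44  11 427] [ 557.35535031 -101.34414617] 88.02734188964372
[244 249  15   5  66] [555.99705914 -69.36676359] 90.40647441304407
yaw 356.87671435048713 [-0.06892078 -0.04200099 -0.00540295] 0.030900794081389904 [ 557.78568964 -118.18751729   94.45942344]
```

Emit:
move_arm([
  {"dx": 0,"dy": 0,"dz": 0,"turn": 0.01,"gripper": -1},
  {"dx": 0,"dy": 0,"dz": 0,"turn": 0.02,"gripper": -1},
  {"dx": 0,"dy": 0,"dz": 0,"turn": 0.02,"gripper": -1},
])

```text
time: 6.6
tool_pos: [557.8, -118.2, 94.4]
ee_rot: [3.138, -0.151, 0.0]
wrist_force: [1.1, -0.4, 5.1]
opening: 49.1
grip_force: 20.0
```

```bash
python3 la.py
```

```text
[260 339  44  11 426] [ 557.95335926 -101.42259419] 86.095000601481
[245 252  13   5  57] [555.99329291 -68.73888741] 91.74463156358321
yaw -5.465076690531192 [-0.14450629 -0.05591345  0.35321347] 0.42513652704656124 [ 557.80473178 -118.22868007   94.46479355]
```

The moment rose to 0.35 N·m, so the stop has been reached. I'll unload slightly, open the fingers and rise.

Emit:
move_arm([
  {"dx": 0,"dy": 0,"dz": 0,"turn": -0.02,"gripper": -1},
  {"dx": 0,"dy": 0,"dz": 0,"turn": -0.02,"gripper": -1},
  {"dx": 0,"dy": 0,"dz": 0,"turn": -0.02,"gripper": 1},
  {"dx": 0,"dy": 0,"dz": 0,"turn": -0.02,"gripper": 1},
  {"dx": 0,"dy": 0,"dz": 0,"turn": -0.02,"gripper": 1},
  {"dx": 0,"dy": 0,"dz": 0,"turn": -0.02,"gripper": 1},
  {"dx": 0,"dy": 0,"dz": 0,"turn": -0.02,"gripper": 1},
])

```text
time: 7.35
tool_pos: [557.5, -118.0, 94.1]
ee_rot: [-3.14, 0.085, 0.001]
wrist_force: [-0.1, 1.3, -0.5]
opening: 85.3
grip_force: 0.0
```

Emit:
move_arm([
  {"dx": 0,"dy": 0,"dz": -0.08,"turn": 0,"gripper": 1},
  {"dx": 0,"dy": 0,"dz": -0.16,"turn": 0,"gripper": 1},
  {"dx": 0,"dy": 0,"dz": -0.24,"turn": 0,"gripper": 1},
  {"dx": 0,"dy": 0,"dz": -0.24,"turn": 0,"gripper": 1},
  {"dx": 0,"dy": 0,"dz": -0.24,"turn": 0,"gripper": 1},
])

```text
time: 7.85
tool_pos: [558.2, -118.3, 215.3]
ee_rot: [3.14, -0.085, 0.003]
wrist_force: [0.3, 0.6, -0.2]
opening: 87.6
grip_force: 0.0
```

```bash
python3 look.py w8 | grep -E "blue|red \[2"
python3 - <<'E'
import cv2
im=cv2.imread('pics/w8.png')[140:300,230:400];cv2.imwrite('pics/w9.png',cv2.resize(im,None,fx=3.7,fy=3.7,interpolation=2))
E
```

```text
blue [ 286  202   75   77 4254] [324. 240.] (557.2467041015625, -117.44634246826172) 25.361530303955078 124.42764441138848
blue [275 302  35  37 996] [292. 319.] (438.58062744140625, -79.42782592773438) 18.13702392578125 17.096436483183872
red [268 209  12   4  37] [274. 211.] [555.8 -70.2   8.5] [554.3 -75.3   7.1] [557.6 -64.4  10.4]
red [282 225   7   7  23] [285. 229.] [556.5 -87.4  78.1] [545.8 -89.9  36.1] [557.6 -79.9  79.6]
```

View pics/w9.png

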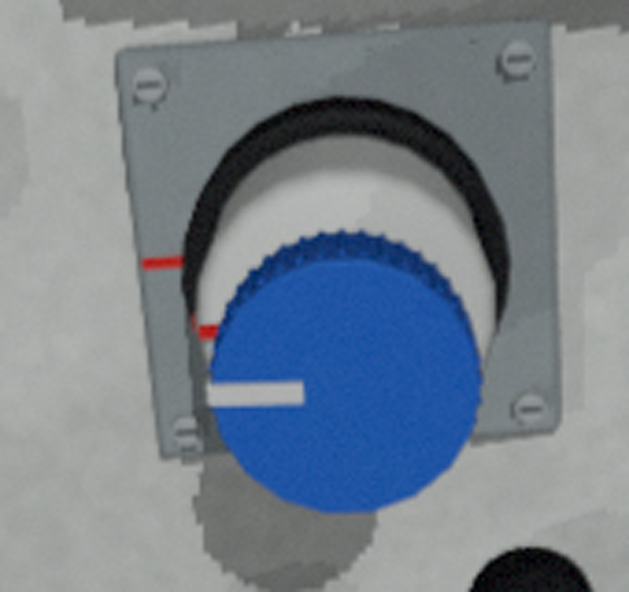

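The cap top is at z=124.4, which is the home height. The white line (208–303,394) is parallel to the red lines at (143–183,263) and (200–217,332) to within a few degrees. The gripper is clear, so I'm handing in.

```bash
python3 -c "
from station import robot
print(robot.finish_job())"
```

```text
the job is handed in; nothing more can be done
None
```

The blue cap was turned back about 53° until it dropped into the thread, then screwed forward to its stop: its top measured the home height, its white line was within a few degrees of the red line, the cap was released, the amber bottle was not touched, and the job was handed in at about 8 s.

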